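# Close up the doll painter's chest

## Task

Close up the wooden paint chest for the night: push the open drawer fully home, gently, so that the freshly painted dolls inside stay standing, and push the raised lid down until it is fully shut, without slamming it or bearing down hard on the chest. Push from the outside with the fingertips: do not grip or lift anything, reach into the drawer, touch the wet dolls or take the lid from underneath, and leave the tubes, mug, jars and other things where they are.

Things in the scene. Friction and masses are not known exactly. Their poses are not given: they have to be found in the camera images.
- chest: Beech paint chest with brass corners, fixed (pressing it with over 70 N counts as shoving it): 180 mm deep (its x), 300 mm wide (y), rim 125 mm high, 135 mm with the lid shut. Origin: centre of its underside, on the bench. Its -x side, roughly towards the robot, is the front with the drawer; +z up. Under the lid is an open tube tray, 34 mm deep.
- chest_drawer (a joint): How far the drawer stands open, m: 0 shut, 0.055 to 0.080 at the start, limit 0.13. It slides along the chest's x (opens to the chest's -x, shuts to +x), runs with about 1 to 2 N of friction, has no spring and stays where it is left.
- drawer_face (a point): On the drawer front's outer face, mid-width, 50 mm above the bench; moves with the drawer; 102 mm before the chest's origin when shut (the front stands 12 mm proud). Axes as the chest's. The front: flat upright board 296 mm wide, 12 mm thick, from 4 to 82 mm above the bench, no knob; a dip 60 mm wide amid its upper edge goes down to 70 mm.
- drawer_floor (a point): On the drawer's inner floor, where the dolls stand: when shut 15 mm above the chest's origin; moves with the drawer. Axes as the chest's. The drawer's inside (plywood floor, 30 mm high sides and back, and the inner face of the front, 12 mm behind its outer face) must not be touched.
- chest_lid (a joint): Opening angle of the lid, rad: 0 shut, flat on the rim; 1.0 to 1.3 at the start (leaning over the chest, towards its front), limit 1.75. It turns about the chest's y axis through lid_hinge. Stiff friction hinges hold it at any angle, even nearly shut: push it all the way, with about 1 to 4 N at its free edge.
- lid_hinge (a point): Point on the lid's hinge axis, half-way along the back rim: 90 mm behind (chest's +x) the chest's origin, 125 mm above the bench. Fixed to the chest. The plywood-lined underside of the lid must not be touched.
- lid_edge (a point): Middle of the lid's free edge on its outer face: 186 mm from the hinge axis along the lid, 10 mm off its underside; moves with the lid. Its +z is the outer face's normal, -x points from hinge to free edge; when shut these are the chest's axes. The lid: flat board, 186 mm by 300 mm (y), 10 mm thick, underside in the plane of the hinge axis.
- doll0: Freshly painted wooden doll with a red shirt and brown hair, standing loose in the drawer, not far behind its front. 58 mm tall, 22 mm wide torso (38 mm over the arms), feet 20 mm deep, 16 to 28 g. Origin: centre between its feet on the drawer floor; z up. Topples if the drawer is jerked (harmless below about 0.06 m/s).
- doll1: Freshly painted wooden doll with a blue shirt and yellow hair, standing loose in the drawer, not far behind its front. 58 mm tall, 22 mm wide torso (38 mm over the arms), feet 20 mm deep, 16 to 28 g. Origin: centre between its feet on the drawer floor; z up. Topples if the drawer is jerked (harmless below about 0.06 m/s).
- doll2: Freshly painted wooden doll with a green shirt and black hair, standing loose in the drawer, not far behind its front. 58 mm tall, 22 mm wide torso (38 mm over the arms), feet 20 mm deep, 16 to 28 g. Origin: centre between its feet on the drawer floor; z up. Topples if the drawer is jerked (harmless below about 0.06 m/s).
- tube_red: A bystander, to be left where it is. Origin at the centre of its underside. Paint tube with a red band, 95 mm long, 25 mm wide, 18 mm high, lying in the tray under the lid, below the rim.
- tube_orange: A bystander, to be left where it is. Origin at the centre of its underside. Paint tube with an orange band, same size, lying in the tray under the lid, below the rim.
- tube_blue: A bystander, to be left where it is. Origin at the centre of its underside. Paint tube with a blue band, same size, lying on the bench, beside the open drawer (at the chest's -y).
- tube_yellow: A bystander, to be left where it is. Origin at the centre of its underside. Paint tube with a yellow band, same size, lying on the bench, beside the open drawer (at the chest's +y).
- brush_mug: A bystander, to be left where it is. Origin at the centre of its underside. Brown pottery mug, 82 mm across, 98 mm high, with brushes to about 215 mm high, beside the chest.
- paint_pot: A bystander, to be left where it is. Origin at the centre of its underside. Small round dark blue pot of red paint, 64 mm across, 36 mm high, beside the chest.
- cream_jar: A bystander, to be left where it is. Origin at the centre of its underside. White jar with a blue lid, 78 mm across, 48 mm high, on the bench, off to the robot's right.
- doll_plain: A bystander, to be left where it is. Origin at the centre of its underside. Unpainted wooden doll lying on the bench, off to the robot's left, 58 mm long, 38 mm wide, 22 mm high.

How it is judged (in metres and radians):
At the end, for the whole second after the job is handed in: Drawer within 3 mm of shut, lid within 0.03 rad of shut, the three painted dolls standing upright (tilt under 0.15 rad) and at rest in the drawer, every bystander within 20 mm of where it was (value of joint chest_drawer below 0.003 m and value of joint chest_lid below 0.03 rad and angle between each of doll0, doll1, doll2's own z axis and vertical below 0.15 rad and linear speed of each of doll0, doll1, doll2 below 0.02 m/s and distance of each of tube_red, tube_orange, tube_blue, tube_yellow, brush_mug, paint_pot, cream_jar, doll_plain from where it was at the start of the episode below 0.02 m); the robot touches nothing.
It fails at once if a freshly painted doll topples or is lifted from the drawer (angle between any of doll0, doll1, doll2's own z axis and vertical above 0.6 rad or z of any of doll0, doll1, doll2 in the frame of drawer_floor above 0.015 m).
It fails at once if a freshly painted doll is touched by the robot (contact force between any of the fingers, the arm and doll0 above 0.3 N or contact force between any of the fingers, the arm and doll1 above 0.3 N or contact force between any of the fingers, the arm and doll2 above 0.3 N).
It fails at once if the robot reaches into the drawer (or grips its front from behind) or takes the lid from underneath (contact force between any of the fingers, the arm and chest_drawer_c0 above 0.5 N or contact force between any of the fingers, the arm and chest_drawer_c1 above 0.5 N or contact force between any of the fingers, the arm and chest_drawer_c2 above 0.5 N or contact force between any of the fingers, the arm and chest_drawer_c3 above 0.5 N or contact force between any of the fingers, the arm and chest_drawer_c4 above 0.5 N or contact force between any of the fingers, the arm and chest_lid_c0 above 0.5 N).
It fails at once if the lid is slammed (faster than 2.5 rad/s), or the chest is pressed so hard (over 70 N) that it would shift on the bench (velocity of joint chest_lid below -2.5 rad/s or contact force between the fingers and chest above 70 N).
It fails at once if a bystander is lifted or shoved more than 20 mm from its place (distance of any of tube_red, tube_orange, tube_blue, tube_yellow, brush_mug, paint_pot, cream_jar, doll_plain from where it was at the start of the episode above 0.02 m).
It also fails if it takes over 58 s, if anything falls off the work surface, if the arm or the gripper's body presses on something with over 40 N, if the wrist force passes 120 N, or if a joint passes its speed limit or range.

## Robot

A 6-joint arm with a two-finger parallel gripper is mounted at the origin on the work surface. World frame = base frame: x ahead of the robot, y to its left, z up, the work surface at z = 0. Lengths are in m, angles in degrees, forces in N, time in s.
With the tool pointing down it reaches from about 0.25 to 0.725 m from the base axis. Payload 9.7 kg.
Tool frame: the origin (TCP) lies midway between the tips of the shut fingers; the grasp point (between the pads) lies 19 mm behind it; z points along the fingers, y is the line along which they close (so a half turn about z gives the same grasp; the last joint's range is limited). The gripper opens to 85 mm and grips with 20 to 120 N. Pads are 22 mm wide; open, the fingers measure 114 mm over their backs; the gripper's body (76 mm by 85 mm) begins 54 mm behind the grasp point. The pads swing forward as they close: fully open they stand 13 mm farther back than shut.
Start: joints at [-74.771, 4.979, 10.078, 95.1, 0, 90], TCP at [0.144, -0.531, 0.231] pointing down, gripper open.
Joint ranges: [-179.16, 179.16], [-48.56, 103.87], [-65.8, 70.77], [-126.05, 130.52], [-82.76, 87.17], [-180, 180]. Speed limits (degrees/s): [127.2, 127.2, 147.25, 180, 180, 180].

## Interface

Orientations are given as [roll, pitch, yaw] about the fixed x, y, z axes, in that order (R = Rz(yaw) Ry(pitch) Rx(roll)).
In Python, from workcell import readout, imaging, bot, spotter gives the robot as it stands.
- The arm moves only by the shell command python3 -m jog 'ROWS' [FORCE]. ROWS is JSON, a list of rows, each an object with "rotation": the turn, a rotation vector about the world's x, y, z in degrees, a list of three; "translation": the shift along the world's x, y, z in mm, a list of three; "grip": the finger opening in mm, from 0 to 85.4. In form: [{"rotation": [wx, wy, wz], "translation": [dx, dy, dz], "grip": grip}, ...]. A call has 1 to 20 rows; each row is the pose to reach, as a shift and turn from the pose commanded when the call began; what a row does not reach only later rows make up. A row lasts 1/10 s, in which the tool goes at most 50 mm and 8.59 degrees, less where a joint would pass 70% of its speed; a pose out of reach is approached as far as the arm can. A call with a gripper value outside its range is refused whole. The fingers move at their own pace and stop on an object; FORCE is the grip in N (left out, the last holds). Time passes only in rows, so rows that repeat a pose let the fingers close. It gives the time, the measured TCP pose, the force, the opening and the grip force at its end, in the units of the state.
- readout.get_obs(): the state, without advancing time (a new reading comes with each control period).
- imaging.camera(name): name is "side" or "top" or "wrist"; returns (picture, depth): 480x640x3 uint8, red, green, blue; 480x640 float32, m along the optical axis (not along the pixel's ray), 0 where there is no reading.
- imaging.camera_info(name): a dict with "vertical_fov" (degrees; the focal length in pixels is half the picture's height over the tangent of half this angle, whatever the lens; pixels are square), "cx", "cy" (the principal point, pixels), "extrinsics" (4x4, takes a point from camera to world coordinates); the wrist camera has in their place "tool_from_camera" (4x4, takes a point from camera to tool coordinates, whose origin is the TCP and whose axes are the flange's). Camera axes: x right, y down, z forward; pixel columns grow to the right and rows downward; lengths in m; the calibration is good to about 2 mm. A picture is of the moment at which its call begins: read the wrist's pose just before it. camera_info takes no time and is no camera call.
- bot.job_done(): hands the job in; it is judged then, once.
Trained networks look in the newest picture that a camera, given by its name, has taken for a name from the list of things; names that differ only in an ending like _2 or _b are one class to them, and where a whole thing is asked for, a point or a joint stands for the part that bears it (a point fixed in the world has none). Each returns a list of dicts, best first, with "confidence" (0 to 1); they miss things now and then, are a little off and sometimes report something else, mostly with a low value. They report only what shows in the picture. A call takes as long as a camera call.
- spotter.spot_in(camera, target): "box" ([centre column, centre row, width, height] in pixels, round what is visible of it).
- spotter.mark_of(camera, target): "uv" ([column, row] in pixels: a listed point, or the origin of a listed thing).
The state is a dict: "time": time; "q": joint angles; "qd": joint speeds; "joint_efforts": joint torques, N m; "ee_pos": TCP position; "tcp_rot": TCP orientation; "wrist_force": force on the tool from outside, world axes, zero at the start; "torque": the same for the moment, N m; "opening": finger opening in m; "grasp_force": force on a finger pad.
Only numpy, scipy, OpenCV 4.12 (cv2) and the standard library are available. Lean on these libraries where they do the work, as an engineer would, in place of code of your own. Each camera call takes 0.05 s, during which the arm holds its last target. There are 200 camera calls.

## Working session

There is one attempt and no reset: what is moved stays moved. The work goes in short steps, Python scripts to look and compute and a shell command to move; the robot and the scene stay as the last step left them, time stands still between calls to the robot, and variables do not carry over. Pictures are saved under pics/ and viewed, at most 10 in all, crops included, and the job is handed in when it is done.

```bash
mkdir -p pics
cat > h.py <<'E'
import numpy as np, cv2
from workcell import readout, imaging, bot, spotter
def cam(name):
    i=imaging.camera_info(name); f=240/np.tan(np.radians(i["vertical_fov"])/2)
    return i,f
def world(name,u,v,depth,win=2):
    i,f=cam(name); u0,v0=int(round(u)),int(round(v))
    p=depth[max(v0-win,0):v0+win+1,max(u0-win,0):u0+win+1]; p=p[p>0]
    if len(p)==0: return None
    d=np.median(p); c=np.array([(u-i["cx"])/f*d,(v-i["cy"])/f*d,d,1])
    return (np.array(i["extrinsics"])@c)[:3]
def cloud(name,depth):
    i,f=cam(name); v,u=np.mgrid[:480,:640]
    c=np.stack([(u-i["cx"])/f*depth,(v-i["cy"])/f*depth,depth,np.ones_like(depth)],-1)
    return (c@np.array(i["extrinsics"]).T)[...,:3]
E
python3 - <<'E'
from h import *
print(readout.get_obs())
ims=[]
for n in ("side","top"):
    im,d=imaging.camera(n); np.savez(f"{n}0.npz",im=im,d=d); ims.append(im)
    cv2.imwrite(f"pics/{n}0.png",im[...,::-1])
    for t in ("drawer_face","lid_hinge","lid_edge","chest","doll0","doll1","doll2","brush_mug","paint_pot","tube_blue","tube_yellow","cream_jar","doll_plain"):
        r=spotter.mark_of(n,t)[:2]
        print(n,t,[(np.round(x["uv"]),round(x["confidence"],2),np.round(world(n,*x["uv"],d),3)) for x in r])
E
```

```text
{'time': 0.0, 'q': array([-7.47686545e+01,  5.01113805e+00,  1.00357621e+01,  9.50975122e+01,
        7.64968906e-04,  8.99998378e+01]), 'qd': array([-0.09560144,  0.05841453,  0.01091657, -0.00473991, -0.01690414,
        0.00167811]), 'joint_efforts': array([ 4.55549916e-04, -5.20381272e+01,  4.64812231e+01,  1.61210366e-02,
       -4.60632168e-05,  6.51257608e-06]), 'ee_pos': array([ 0.14444392, -0.53048025,  0.2305944 ]), 'tcp_rot': array([-1.79927112e+02, -7.65174575e-04,  1.52315067e+01]), 'wrist_force': array([-0.22652029, -0.10551272,  0.23377562]), 'torque': array([ 0.00127917, -0.03057681, -0.03615929]), 'grasp_force': 0.0, 'opening': 0.08538709502974018}
side drawer_face [(array([242., 243.]), 0.86, array([0.45 , 0.227, 0.021]))]
side lid_hinge []
side lid_edge []
side chest []
side doll0 [(array([271., 262.]), 0.75, array([0.465, 0.092, 0.02 ])), (array([267., 252.]), 0.7, array([0.484, 0.141, 0.023]))]
side doll1 [(array([271., 262.]), 0.75, array([0.465, 0.092, 0.02 ])), (array([267., 252.]), 0.7, array([0.484, 0.141, 0.023]))]
side doll2 [(array([271., 262.]), 0.75, ar
[... 1101 characters left out ...]
rray([271., 265.]), 0.56, array([0.478, 0.147, 0.053]))]
top doll2 [(array([296., 275.]), 0.63, array([0.456, 0.084, 0.017])), (array([271., 265.]), 0.56, array([0.478, 0.147, 0.053]))]
top brush_mug [(array([200., 194.]), 0.77, array([0.665, 0.343, 0.019]))]
top paint_pot [(array([357., 264.]), 0.62, array([ 0.488, -0.073,  0.038]))]
top tube_blue [(array([328., 294.]), 0.57, array([ 0.41 , -0.   ,  0.018]))]
top tube_yellow [(array([191., 247.]), 0.65, array([0.524, 0.361, 0.014])), (array([278., 221.]), 0.47, array([0.588, 0.13 , 0.092]))]
top cream_jar [(array([508., 293.]), 0.63, array([ 0.421, -0.463,  0.046]))]
top doll_plain [(array([132., 284.]), 0.61, array([0.423, 0.509, 0.015]))]
```

View pics/top0.png

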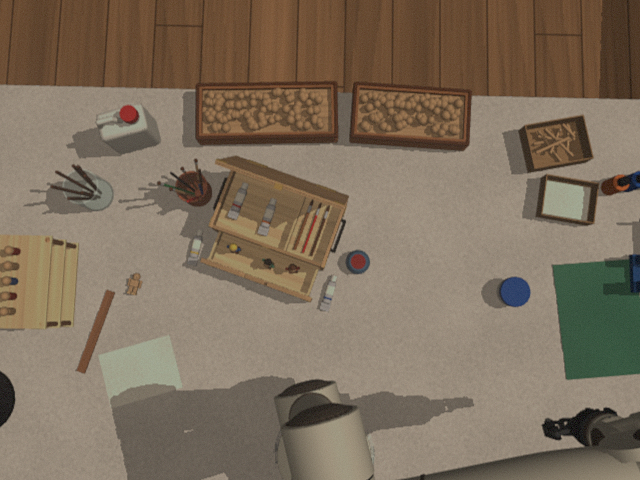

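View pics/side0.png

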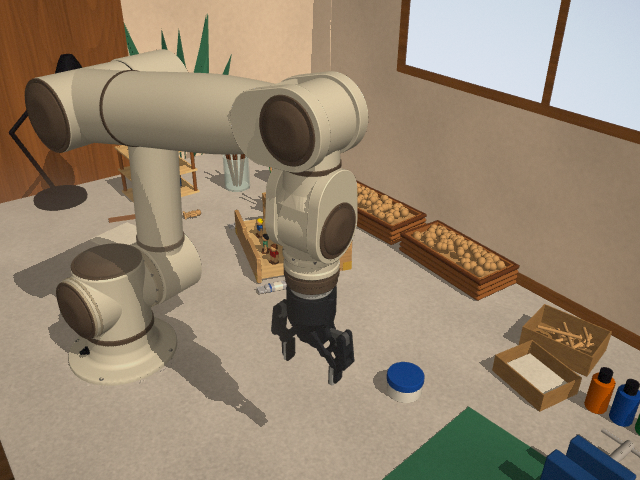

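The top view shows the chest turned about -18°. Its drawer front runs from pixel (205,263) to (312,298), and the lid's free edge from (218,160) to (347,200). The mug is to its left, and the pot at (357,262) and tube at (328,294) to its right. In the side view the arm mostly hides the chest. Next I'll fit the chest pose from the depth.

Run:
```python
from h import *
z=np.load("top0.npz"); P=cloud("top",z["d"]); im=z["im"]
v,u=np.mgrid[:480,:640]
def fit(m,name):
    pts=P[m].astype(np.float32)
    r=cv2.minAreaRect(pts[:,:2]); print(name,len(pts),"rect",np.round(r[0],3),np.round(r[1],3),round(r[2],1),"zmed",np.median(pts[:,2]).round(3))
    return pts
reg=(u>195)&(u<352)&(v>150)&(v<305)
fit(reg&(P[...,2]>.118)&(P[...,2]<.132)&(v>170),"rim")
L=fit(reg&(P[...,2]>.14)&(u>215)&(u<350),"lid")
D=fit(reg&(P[...,2]>.072)&(P[...,2]<.09)&(v>255)&(u<322),"drawertop")
# chest yaw from lid plane
c=L.mean(0); U,S,V=np.linalg.svd(L-c,full_matrices=False); n=V[2]; n*=np.sign(n[0])
for _ in range(3):
    k=abs((L-c)@n)<.006; L=L[k]; c=L.mean(0); n=np.linalg.svd(L-c,full_matrices=False)[2][2]; n*=np.sign(n[0])
print("lid n",n,len(L),"c",c,"yaw",np.degrees(np.arctan2(n[1],n[0])),"theta",np.arccos(n[2]) )
yaw=np.arctan2(n[1],n[0]); ex=np.array([np.cos(yaw),np.sin(yaw)]); ey=np.array([-ex[1],ex[0]])
for nm,Q in(("lid",L),("drawer",D)):
    a=Q[:,:2]@ex;b=Q[:,:2]@ey
    print(nm,"ex pct",np.percentile(a,[1,10,50,90,99]).round(3),"ey",np.percentile(b,[1,50,99]).round(3),"z",np.percentile(Q[:,2],[1,50,99]).round(3))
# top rim: front & sides
R=P[reg&(P[...,2]>.118)&(P[...,2]<.132)]
a=R[:,:2]@ex;b=R[:,:2]@ey
print("rim ex",np.percentile(a,[1,5,25,50,95,99]).round(3),"ey",np.percentile(b,[1,5,50,95,99]).round(3))
# line fit of front rim
```

```text
Traceback (most recent call last):
cv2.error: OpenCV(4.12.0) /io/opencv/modules/imgproc/src/convhull.cpp:143: error: (-215:Assertion failed) total >= 0 && (depth == CV_32F || depth == CV_32S) in function 'convexHull'
```

```bash
cat > fit.py <<'E'
from h import *
z=np.load("top0.npz"); P=cloud("top",z["d"]); im=z["im"]
v,u=np.mgrid[:480,:640]
def fit(m,name):
    pts=P[m].astype(np.float32)
    r=cv2.minAreaRect(np.ascontiguousarray(pts[:,:2])); print(name,len(pts),"rect",np.round(r[0],3),np.round(r[1],3),round(r[2],1),"zmed",np.median(pts[:,2]).round(3))
    return pts
reg=(u>195)&(u<352)&(v>150)&(v<305)&~((u<212)&(v<250))
Rm=fit(reg&(P[...,2]>.118)&(P[...,2]<.132)&(v>170),"rim")
L=fit(reg&(P[...,2]>.14)&(u>215)&(u<350),"lid")
D=fit(reg&(P[...,2]>.072)&(P[...,2]<.09)&(v>255)&(u<322),"drawertop")
c=np.median(L,0); n=np.array([.9,-.28,.3])
for t in (.1,.03,.012,.006,.006):
    K=L[abs((L-c)@n)<t]; c=K.mean(0); n=np.linalg.svd(K-c,full_matrices=False)[2][2]; n*=np.sign(n[0])
print("lid n",n,len(K),"c",c,"yaw",np.degrees(np.arctan2(n[1],n[0])),"theta",np.arccos(n[2]) )
yaw=np.arctan2(n[1],n[0]); ex=np.array([np.cos(yaw),np.sin(yaw)]); ey=np.array([-ex[1],ex[0]])
for nm,Q in(("lid",K),("drawer",D),("rim",Rm)):
    a=Q[:,:2]@ex;b=Q[:,:2]@ey
    print(nm,"ex",np.percentile(a,[1,5,25,50,75,95,99]).round(3),"ey",np.percentile(b,[1,5,50,95,99]).round(3),"z",np.percentile(Q[:,2],[1,50,99]).round(3))
E
python3 fit.py
```

```text
rim 864 rect [0.61  0.126] [0.301 0.191] 71.7 zmed 0.126
lid 2085 rect [0.608 0.061] [0.428 0.213] 37.5 zmed 0.272
drawertop 612 rect [0.444 0.17 ] [0.11  0.305] 1.4 zmed 0.082
lid n [ 0.89370805 -0.3031339   0.33075026] 1900 c [0.6613475  0.10762394 0.24935147] yaw -18.736254 theta 1.2336979
lid ex [0.566 0.568 0.574 0.589 0.608 0.624 0.628] ey [0.168 0.18  0.315 0.449 0.461] z [0.143 0.262 0.31 ]
drawer ex [0.354 0.355 0.358 0.361 0.365 0.426 0.461] ey [0.17  0.18  0.298 0.446 0.46 ] z [0.072 0.082 0.09 ]
rim ex [0.442 0.443 0.447 0.461 0.53  0.586 0.623] ey [0.165 0.166 0.295 0.463 0.465] z [0.118 0.126 0.131]
```

```bash
python3 -m jog '[{"rotation":[0,0,-8],"translation":[60,80,20],"grip":0},{"rotation":[0,0,-16],"translation":[110,120,20],"grip":0},{"rotation":[0,0,-24],"translation":[150,160,20],"grip":0},{"rotation":[0,0,-34],"translation":[180,200,20],"grip":0},{"rotation":[0,0,-34],"translation":[200,245,20],"grip":0},{"rotation":[0,0,-34],"translation":[215,290,20],"grip":0},{"rotation":[0,0,-34],"translation":[225,335,20],"grip":0},{"rotation":[0,0,-34],"translation":[230,385,20],"grip":0},{"rotation":[0,0,-34],"translation":[235,435,20],"grip":0},{"rotation":[0,0,-34],"translation":[235,485,20],"grip":0},{"rotation":[0,0,-34],"translation":[235,535,20],"grip":0},{"rotation":[0,0,-34],"translation":[235,585,20],"grip":0},{"rotation":[0,0,-34],"translation":[235,635,20],"grip":0},{"rotation":[0,0,-34],"translation":[235,685,20],"grip":0},{"rotation":[0,0,-34],"translation":[235,735,20],"grip":0},{"rotation":[0,0,-34],"translation":[235,735,20],"grip":0},{"rotation":[0,0,-34],"translation":[235,735,20],"grip":0},{"rotation":[0,0,-34],"translation":[235,735,20],"grip":0}]' 40
python3 - <<'E'
from h import *
o=readout.get_obs(); print(o["time"],o["ee_pos"],o["tcp_rot"],o["q"])
im,d=imaging.camera("side"); np.savez("side1.npz",im=im,d=d); cv2.imwrite("pics/side1.png",cv2.resize(im[120:330,120:400,::-1],None,fx=2.5,fy=2.5))
for t in ("drawer_face","lid_hinge","lid_edge","chest"):
    print(t,[(np.round(x["uv"]),round(x["confidence"],2),np.round(world("side",*x["uv"],d),3)) for x in spotter.mark_of("side",t)[:2]])
P=cloud("side",d); v,u=np.mgrid[:480,:640]
y=np.radians(-18.5); ex=np.array([np.cos(y),np.sin(y)]); ey=np.array([-ex[1],ex[0]])
a=P[...,:2]@ex; b=P[...,:2]@ey; Z=P[...,2]
m=(b>.15)&(b<.47)
for nm,k in (("frontface",m&(Z>.02)&(Z<.07)&(a>.32)&(a<.38)),("drawer top",m&(Z>.076)&(Z<.088)&(a>.32)&(a<.4)),("rim",m&(Z>.12)&(Z<.13)&(a>.42)&(a<.7)),("lid",m&(Z>.15)&(Z<.33)&(a>.52)&(a<.7))):
    if k.sum()>5: print(nm,k.sum(),"ex",np.percentile(a[k],[2,25,50,75,98]).round(3),"ey",np.percentile(b[k],[2,50,98]).round(3),"z",np.percentile(Z[k],[2,98]).round(3))
E
```

```text
time: 3.2
ee_pos: [0.3185, -0.0815, 0.2514]
tcp_rot: [-177.9, 0.0, -16.2]
wrist_force: [0.8, -0.1, 0.8]
opening: -0.0002
grasp_force: 0.0
3.2 [ 0.31850101 -0.08154738  0.25135506] [-1.77853506e+02  4.00381850e-02 -1.61662942e+01] [-16.22176937 -24.26451577 -12.91763644 101.38899676   2.14645413
 179.94448586]
drawer_face [(array([243., 241.]), 0.91, array([0.447, 0.211, 0.038]))]
lid_hinge [(array([336., 206.]), 0.59, array([0.677, 0.07 , 0.141]))]
lid_edge [(array([318., 150.]), 0.91, array([0.642, 0.112, 0.304]))]
chest [(array([303., 246.]), 0.75, array([0.511, 0.001, 0.098]))]
frontface 418 ex [0.355 0.356 0.356 0.359 0.377] ey [0.161 0.253 0.452] z [0.022 0.07 ]
drawer top 214 ex [0.355 0.358 0.361 0.364 0.367] ey [0.163 0.264 0.453] z [0.077 0.087]
rim 692 ex [0.444 0.458 0.544 0.616 0.625] ey [0.158 0.262 0.461] z [0.12  0.129]
lid 1340 ex [0.568 0.576 0.588 0.603 0.617] ey [0.159 0.268 0.444] z [0.153 0.306]
```

View pics/side1.png

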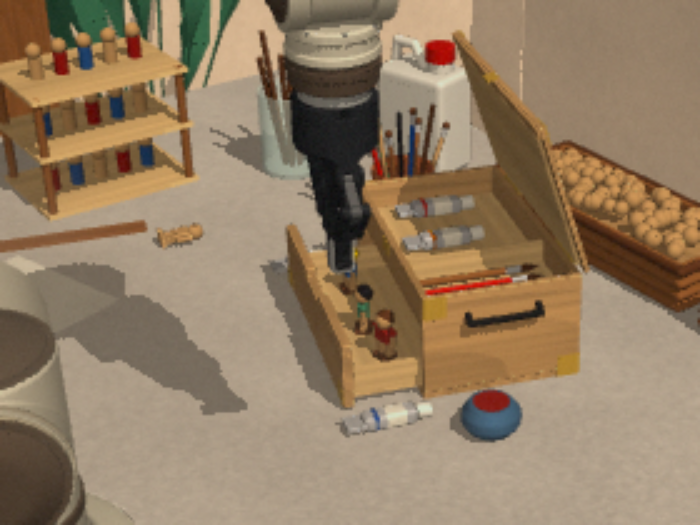

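The side view agrees with the top fit: drawer front at about (320,320), lid edge at (460,40), dolls upright around (375,320). Joint 6 ran to its limit, so I'll use the half-turned tool yaw of 161.5°.

```bash
python3 -m jog '[{"rotation":[0,0,9],"translation":[5,0,0],"grip":0},{"rotation":[0,0,18],"translation":[5,0,0],"grip":0},{"rotation":[0,0,27],"translation":[5,10,0],"grip":0},{"rotation":[0,0,35],"translation":[10,30,0],"grip":0},{"rotation":[0,0,43],"translation":[15,50,0],"grip":0},{"rotation":[0,0,51],"translation":[20,70,0],"grip":0},{"rotation":[0,0,60],"translation":[25,90,0],"grip":0},{"rotation":[0,0,68],"translation":[30,110,0],"grip":0},{"rotation":[0,0,76],"translation":[35,130,0],"grip":0},{"rotation":[0,0,84],"translation":[40,150,0],"grip":0},{"rotation":[0,0,92],"translation":[45,170,0],"grip":0},{"rotation":[0,0,100],"translation":[50,190,0],"grip":0},{"rotation":[0,0,108],"translation":[50,210,0],"grip":0},{"rotation":[0,0,116],"translation":[55,230,0],"grip":0},{"rotation":[0,0,124],"translation":[60,250,0],"grip":0},{"rotation":[0,0,132],"translation":[60,270,0],"grip":0},{"rotation":[0,0,140],"translation":[60,285,0],"grip":0},{"rotation":[0,0,148],"translation":[60,285,0],"grip":0},{"rotation":[0,0,156],"translation":[60,285,0],"grip":0},{"rotation":[0,0,164],"translation":[60,285,0],"grip":0}]'
python3 - <<'E'
from h import *
from scipy.spatial.transform import Rotation as R
o=readout.get_obs(); print(o["q"].round(1),o["ee_pos"].round(4),o["tcp_rot"].round(1))
y=-18.5; ey=np.array([-np.sin(np.radians(y)),np.cos(np.radians(y)),0]); ex=np.array([ey[1],-ey[0],0])
R0=R.from_euler("xyz",o["tcp_rot"],degrees=True)
Rt=R.from_rotvec(-20*ey,degrees=True)*R.from_euler("xyz",[180,0,161.5],degrees=True)
print("rotvec",(Rt*R0.inv()).as_rotvec(degrees=True).round(1))
p=ex*.300+ey*.312; p[2]=.05; print("target",p,"delta mm",((p-o["ee_pos"])*1000).round(1),"ex",ex)
E
```

```text
time: 5.45
ee_pos: [0.3791, 0.204, 0.251]
tcp_rot: [-177.8, 0.0, 148.2]
wrist_force: [-0.3, 0.5, 0.5]
opening: -0.0
grasp_force: 0.0
[29.  -8.9 -1.2 99.5 -1.1 60.8] [0.3791 0.204  0.251 ] [-177.8    0.   148.2]
rotvec [ -6.5 -19.   13.5]
target [0.38349615 0.20068558 0.05      ] delta mm [   4.4   -3.3 -201. ] ex [ 0.94832366 -0.31730466  0.        ]
```

```bash
python3 -m jog '[{"rotation":[-2,-6,4],"translation":[4,-3,-40],"grip":0},{"rotation":[-4,-12,9],"translation":[4,-3,-80],"grip":0},{"rotation":[-6.5,-19,13.5],"translation":[4,-3,-120],"grip":0},{"rotation":[-6.5,-19,13.5],"translation":[4,-3,-160],"grip":0},{"rotation":[-6.5,-19,13.5],"translation":[4,-3,-200],"grip":0},{"rotation":[-6.5,-19,13.5],"translation":[4,-3,-200],"grip":0},{"rotation":[-6.5,-19,13.5],"translation":[4,-3,-200],"grip":0}]'
python3 - <<'E'
from h import *
o=readout.get_obs(); p=o["ee_pos"]; ex=np.array([.9483,-.3173]); ey=np.array([.3173,.9483])
print(p.round(4),o["tcp_rot"].round(1),"ex,ey",p[:2]@ex,p[:2]@ey,o["wrist_force"].round(2))
im,d=imaging.camera("side"); cv2.imwrite("pics/side2.png",cv2.resize(im[140:320,200:400,::-1],None,fx=3,fy=3))
E
```

```text
time: 6.15
ee_pos: [0.383, 0.2007, 0.0521]
tcp_rot: [179.8, 19.9, 161.1]
wrist_force: [0.1, 0.4, 0.3]
opening: -0.0002
grasp_force: 0.0
[0.383  0.2007 0.0521] [179.8  19.9 161.1] ex,ey 0.2995693474923035 0.3118422033518324 [0.07 0.41 0.26]
```

View pics/side2.png

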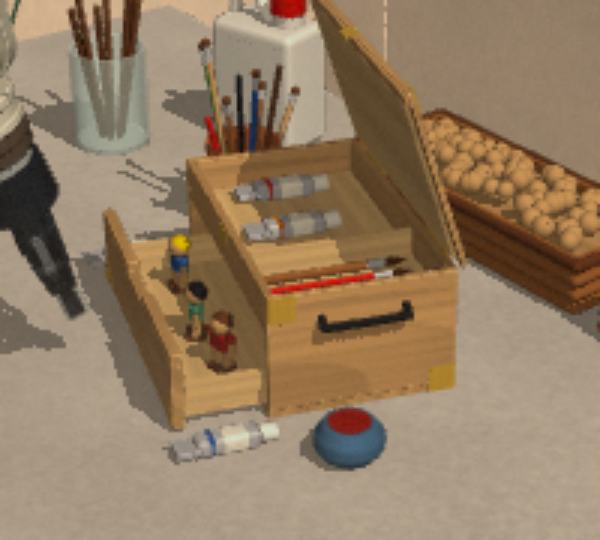

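The open tool stands clear in front of the drawer, with the fingertip at (78,315), and all the dolls are upright. I'll approach and start pushing slowly.

```bash
python3 -m jog '[{"rotation":[0,0,0],"translation":[9.5,-3.2,0],"grip":0},{"rotation":[0,0,0],"translation":[19,-6.4,0],"grip":0},{"rotation":[0,0,0],"translation":[28.5,-9.5,0],"grip":0},{"rotation":[0,0,0],"translation":[32,-10.7,0],"grip":0},{"rotation":[0,0,0],"translation":[34,-11.4,0],"grip":0},{"rotation":[0,0,0],"translation":[36,-12,0],"grip":0},{"rotation":[0,0,0],"translation":[38,-12.7,0],"grip":0},{"rotation":[0,0,0],"translation":[40,-13.4,0],"grip":0},{"rotation":[0,0,0],"translation":[42,-14.1,0],"grip":0},{"rotation":[0,0,0],"translation":[44,-14.7,0],"grip":0},{"rotation":[0,0,0],"translation":[46,-15.4,0],"grip":0},{"rotation":[0,0,0],"translation":[48,-16.1,0],"grip":0},{"rotation":[0,0,0],"translation":[50,-16.7,0],"grip":0},{"rotation":[0,0,0],"translation":[52,-17.4,0],"grip":0},{"rotation":[0,0,0],"translation":[54,-18.1,0],"grip":0},{"rotation":[0,0,0],"translation":[56,-18.7,0],"grip":0},{"rotation":[0,0,0],"translation":[58,-19.4,0],"grip":0},{"rotation":[0,0,0],"translation":[60,-20,0],"grip":0}]'
```

```text
time: 8.0
ee_pos: [0.4431, 0.1805, 0.0513]
tcp_rot: [179.8, 19.9, 161.1]
wrist_force: [-1.7, -0.3, 0.9]
opening: -0.0001
grasp_force: 0.6
```

Run:
```python
from h import *
o=readout.get_obs(); p=o["ee_pos"]; ex=np.array([.9483,-.3173]); ey=np.array([.3173,.9483])
print("ex,ey,z",p[:2]@ex,p[:2]@ey,p[2],o["wrist_force"].round(2))
im,d=imaging.camera("side"); P=cloud("side",d); a=P[...,:2]@ex;b=P[...,:2]@ey;Z=P[...,2]
k=(b>.15)&(b<.29)&(Z>.02)&(Z<.07)&(a>.33)&(a<.42)
print(k.sum(),np.percentile(a[k],[2,25,50,75]).round(3))
```

```text
ex,ey,z 0.36287460054206805 0.31175532513830745 0.05127420211377206 [-1.71 -0.32  0.89]
333 [0.373 0.374 0.377 0.397]
```

```bash
python3 -m jog '[{"rotation":[0,0,0],"translation":[2.4,-0.8,0],"grip":0},{"rotation":[0,0,0],"translation":[4.8,-1.6,0],"grip":0},{"rotation":[0,0,0],"translation":[7.2,-2.4,0],"grip":0},{"rotation":[0,0,0],"translation":[9.6,-3.2,0],"grip":0},{"rotation":[0,0,0],"translation":[12,-4,0],"grip":0},{"rotation":[0,0,0],"translation":[14.4,-4.8,0],"grip":0},{"rotation":[0,0,0],"translation":[16.8,-5.6,0],"grip":0},{"rotation":[0,0,0],"translation":[19.2,-6.4,0],"grip":0},{"rotation":[0,0,0],"translation":[21.6,-7.2,0],"grip":0},{"rotation":[0,0,0],"translation":[24,-8,0],"grip":0},{"rotation":[0,0,0],"translation":[26.4,-8.8,0],"grip":0},{"rotation":[0,0,0],"translation":[28.8,-9.6,0],"grip":0},{"rotation":[0,0,0],"translation":[31.2,-10.4,0],"grip":0},{"rotation":[0,0,0],"translation":[33.6,-11.2,0],"grip":0},{"rotation":[0,0,0],"translation":[36,-12,0],"grip":0},{"rotation":[0,0,0],"translation":[38.4,-12.8,0],"grip":0},{"rotation":[0,0,0],"translation":[40.8,-13.6,0],"grip":0},{"rotation":[0,0,0],"translation":[43.2,-14.4,0],"grip":0},{"rotation":[0,0,0],"translation":[45,-15,0],"grip":0},{"rotation":[0,0,0],"translation":[46.4,-15.5,0],"grip":0}]'
```

```text
time: 10.05
ee_pos: [0.4895, 0.1651, 0.0513]
tcp_rot: [179.8, 19.9, 161.1]
wrist_force: [-2.1, -0.4, 0.2]
opening: 0.0001
grasp_force: 0.6
```

```bash
python3 -m jog '[{"rotation":[0,0,0],"translation":[1.2,-0.4,0],"grip":0},{"rotation":[0,0,0],"translation":[2.4,-0.8,0],"grip":0},{"rotation":[0,0,0],"translation":[3.6,-1.2,0],"grip":0},{"rotation":[0,0,0],"translation":[4.5,-1.5,0],"grip":0},{"rotation":[0,0,0],"translation":[5.4,-1.8,0],"grip":0},{"rotation":[0,0,0],"translation":[5.4,-1.8,0],"grip":0}]'
```

```text
time: 10.65
ee_pos: [0.4949, 0.1633, 0.0514]
tcp_rot: [179.8, 20.0, 161.1]
wrist_force: [-0.8, 0.2, 0.1]
opening: -0.0001
grasp_force: 0.2
```

```bash
python3 -m jog '[{"rotation":[0,0,0],"translation":[0.5,-0.2,0],"grip":0},{"rotation":[0,0,0],"translation":[1,-0.3,0],"grip":0},{"rotation":[0,0,0],"translation":[1.5,-0.5,0],"grip":0},{"rotation":[0,0,0],"translation":[2,-0.7,0],"grip":0},{"rotation":[0,0,0],"translation":[2,-0.7,0],"grip":0}]'
```

```text
time: 11.15
ee_pos: [0.4968, 0.1626, 0.0514]
tcp_rot: [179.8, 20.0, 161.1]
wrist_force: [-1.0, 0.5, -0.2]
opening: -0.0002
grasp_force: 0.4
```

```bash
python3 -m jog '[{"rotation":[0,0,0],"translation":[0.5,-0.2,0],"grip":0},{"rotation":[0,0,0],"translation":[1,-0.3,0],"grip":0},{"rotation":[0,0,0],"translation":[1,-0.3,0],"grip":0}]'
```

```text
time: 11.45
ee_pos: [0.4978, 0.1623, 0.0514]
tcp_rot: [179.8, 20.0, 161.1]
wrist_force: [0.2, -0.2, -0.3]
opening: 0.0003
grasp_force: 0.4
```

```bash
python3 -m jog '[{"rotation":[0,0,0],"translation":[0.5,-0.2,0],"grip":0},{"rotation":[0,0,0],"translation":[1,-0.3,0],"grip":0},{"rotation":[0,0,0],"translation":[1.5,-0.5,0],"grip":0},{"rotation":[0,0,0],"translation":[1.5,-0.5,0],"grip":0}]'
```

```text
time: 11.85
ee_pos: [0.4984, 0.1621, 0.0512]
tcp_rot: [179.8, 19.8, 161.2]
wrist_force: [-9.5, 2.5, 4.3]
opening: -0.0001
grasp_force: 4.7
```

Run:
```python
from h import *
o=readout.get_obs(); p=o["ee_pos"]; ex=np.array([.9483,-.3173]); ey=np.array([.3173,.9483])
print("ex,ey,z",p[:2]@ex,p[:2]@ey,p[2],o["wrist_force"].round(2))
im,d=imaging.camera("side"); P=cloud("side",d); a=P[...,:2]@ex;b=P[...,:2]@ey;Z=P[...,2]
for nm,k in (("face",(b>.16)&(b<.28)&(Z>.02)&(Z<.07)&(a>.40)&(a<.46)),("case front",(b>.16)&(b<.28)&(Z>.095)&(Z<.118)&(a>.40)&(a<.46))):
  print(nm,k.sum(),np.percentile(a[k],[2,25,50,75]).round(4))
cv2.imwrite("pics/side3.png",cv2.resize(im[140:320,200:400,::-1],None,fx=3,fy=3))
```

```text
ex,ey,z 0.42123900178897283 0.31188986588620105 0.051241702557102156 [-9.5   2.53  4.34]
face 299 [0.4305 0.4322 0.4333 0.4435]
case front 129 [0.4054 0.4438 0.4447 0.4459]
```

View pics/side3.png

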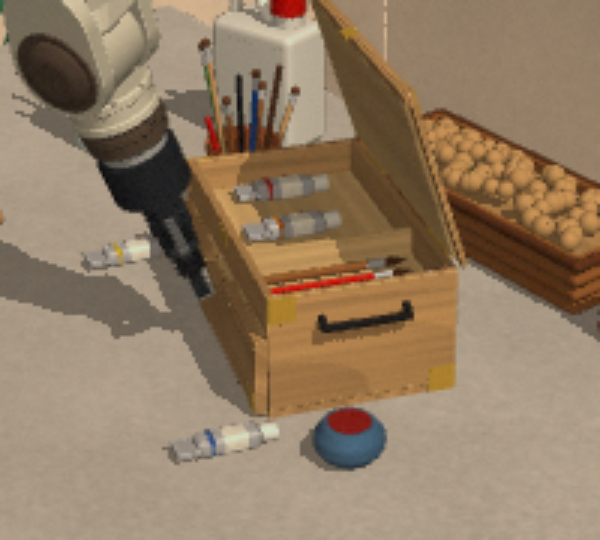

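Drawer meets its stop at about 10 N, with the front 12 mm proud of the case in depth, so it's shut. In the picture its front is flush at (262,370), and the lid still stands raised. Now I'll back off, rise and go over the lid.

```bash
python3 -m jog '[{"rotation":[0,0,0],"translation":[-6,2,0],"grip":0},{"rotation":[0,0,0],"translation":[-25,8,0],"grip":0},{"rotation":[0,0,0],"translation":[-57,19,10],"grip":0},{"rotation":[0,0,0],"translation":[-57,19,60],"grip":0},{"rotation":[0,0,0],"translation":[-57,19,110],"grip":0},{"rotation":[0,0,0],"translation":[-57,19,160],"grip":0},{"rotation":[0,0,0],"translation":[-57,19,210],"grip":0},{"rotation":[3,9.5,0],"translation":[-57,19,260],"grip":0},{"rotation":[3,9.5,0],"translation":[-57,19,310],"grip":0},{"rotation":[3,9.5,0],"translation":[-57,19,350],"grip":0},{"rotation":[3,9.5,0],"translation":[-20,7,350],"grip":0},{"rotation":[3,9.5,0],"translation":[20,-7,350],"grip":0},{"rotation":[3,9.5,0],"translation":[60,-20,350],"grip":0},{"rotation":[3,9.5,0],"translation":[100,-33,350],"grip":0},{"rotation":[3,9.5,0],"translation":[140,-47,350],"grip":0},{"rotation":[3,9.5,0],"translation":[185,-62,350],"grip":0},{"rotation":[3,9.5,0],"translation":[190,-63,350],"grip":0},{"rotation":[3,9.5,0],"translation":[190,-63,350],"grip":0}]'
python3 - <<'E'
from h import *
o=readout.get_obs(); p=o["ee_pos"]; ex=np.array([.9483,-.3173]); ey=np.array([.3173,.9483])
print("ex,ey,z",p[:2]@ex,p[:2]@ey,p[2],o["wrist_force"].round(2),o["q"].round(1))
for n in ("side","top"):
    im,d=imaging.camera(n)
    P=cloud(n,d); a=P[...,:2]@ex;b=P[...,:2]@ey;Z=P[...,2]
    k=(b>.17)&(b<.25)&(Z>.15)&(Z<.32)&(a>.54)&(a<.65); 
    if k.sum()>20: l=np.polyfit(Z[k],a[k],1); print(n,k.sum(),"theta",np.arctan2(1,-l[0]),"ex at z=.28",np.polyval(l,.28),"top",Z[k].max(), "face",np.percentile(a[(b>.16)&(b<.28)&(Z>.02)&(Z<.07)&(a>.40)&(a<.46)],[5,50]) if n=="side" else "")
    if n=="side": cv2.imwrite("pics/side4.png",cv2.resize(im[40:320,160:460,::-1],None,fx=2,fy=2))
E
```

```text
time: 13.7
ee_pos: [0.6912, 0.0981, 0.3984]
tcp_rot: [-179.8, 9.8, 161.1]
wrist_force: [-0.2, -0.5, -0.1]
opening: -0.0
grasp_force: 0.0
ex,ey,z 0.6243739089065042 0.312341078580346 0.39836782336863324 [-0.22 -0.51 -0.12] [ 10.1  29.4  60.2 112.2  -4.9  28.6]
side 416 theta 1.2747380698494637 ex at z=.28 0.5763344005174602 top 0.3084345123913481 face [0.43114302 0.43331845]
top 511 theta 1.228326973318342 ex at z=.28 0.5814629073789735 top 0.3117694868085268 face
```

View pics/side4.png

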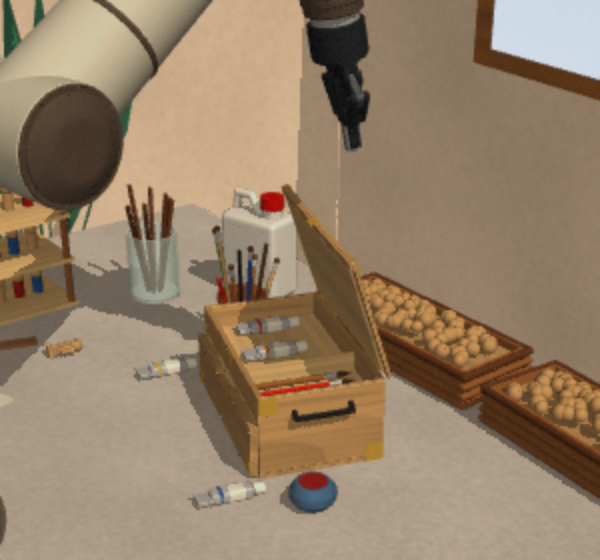

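The picture shows the tip at (352,145), clear above and behind the lid edge (from (285,190) to (385,370)). The drawer is still shut. I'll descend behind the lid and compute the arc.

```bash
python3 -m jog '[{"rotation":[0,0,0],"translation":[0,0,-40],"grip":0},{"rotation":[0,0,0],"translation":[0,0,-80],"grip":0},{"rotation":[0,0,0],"translation":[0,0,-118],"grip":0},{"rotation":[0,0,0],"translation":[0,0,-118],"grip":0}]'
python3 - <<'E'
from h import *
o=readout.get_obs(); p=o["ee_pos"]; ex=np.array([.9483,-.3173]); ey=np.array([.3173,.9483])
print("ex,ey,z",p[:2]@ex,p[:2]@ey,p[2],o["wrist_force"].round(2))
r=.160
for th in [1.35,1.3,1.25,1.2,1.15,1.1,1.05,1,.95,.9,.85,.8,.75,.7,.65,.6,.55,.5,.45,.4,.35,.3,.25,.2,.15,.1,.05,0]:
    e=.6245-r*np.cos(th)+.01*np.sin(th)+.0107; z=.125+r*np.sin(th)+.01*np.cos(th)+.002
    de=(e-p[:2]@ex)*1000; print(th,np.round([de*.9483,-de*.3173,(z-p[2])*1000],1))
E
```

```text
time: 14.2
ee_pos: [0.684, 0.0988, 0.2742]
tcp_rot: [-179.5, 9.2, 161.3]
wrist_force: [-0.6, -0.0, -1.0]
opening: -0.0004
grasp_force: 0.0
ex,ey,z 0.6172764868374732 0.3107167855521563 0.27415340758862233 [-0.59 -0.03 -0.95]
1.35 [-7.   2.3 11.2]
1.3 [-14.5   4.8   9.7]
1.25 [-21.8   7.3   7.8]
1.2 [-29.1   9.8   5.6]
1.15 [-36.3  12.2   3. ]
1.1 [-43.4  14.5  -0. ]
1.05 [-50.3  16.8  -3.4]
1 [-57.   19.1  -7.1]
0.95 [-63.5  21.3 -11.2]
0.9 [-69.9  23.4 -15.6]
0.85 [-76.   25.4 -20.3]
0.8 [-81.9  27.4 -25.4]
0.75 [-87.6  29.3 -30.8]
0.7 [-92.9  31.1 -36.4]
0.65 [-98.1  32.8 -42.4]
0.6 [-102.9   34.4  -48.6]
0.55 [-107.4   35.9  -55. ]
0.5 [-111.6   37.3  -61.7]
0.45 [-115.5   38.6  -68.6]
0.4 [-119.1   39.8  -75.6]
0.35 [-122.3   40.9  -82.9]
0.3 [-125.2   41.9  -90.3]
0.25 [-127.7   42.7  -97.9]
0.2 [-129.8   43.4 -105.6]
0.15 [-131.6   44.  -113.4]
0.1 [-133.    44.5 -121.2]
0.05 [-134.1   44.9 -129.2]
0 [-134.7   45.1 -137.2]
```

```bash
python3 -m jog '[{"rotation":[0,0,0],"translation":[-5,1.5,5],"grip":0},{"rotation":[0,0,0],"translation":[-10,3,8],"grip":0},{"rotation":[0,0,0],"translation":[-14,5,10],"grip":0},{"rotation":[0,0,0],"translation":[-14,5,10],"grip":0}]'
```

```text
time: 14.6
ee_pos: [0.6758, 0.1044, 0.2974]
tcp_rot: [179.9, 10.3, 161.2]
wrist_force: [-0.0, -0.4, 0.0]
opening: 0.0
grasp_force: 0.0
```

```bash
python3 -m jog '[{"rotation":[0,0,0],"translation":[0,0,0],"grip":0},{"rotation":[0,0,0],"translation":[0,0,0],"grip":0}]'
```

```text
time: 14.8
ee_pos: [0.6756, 0.1038, 0.2936]
tcp_rot: [-180.0, 10.0, 161.2]
wrist_force: [0.3, 0.0, 0.3]
opening: 0.0001
grasp_force: 0.0
```

```bash
python3 -m jog '[{"rotation":[0,0,0],"translation":[-6,0,-10],"grip":0},{"rotation":[0,0,0],"translation":[-13,2,-12],"grip":0},{"rotation":[0,0,0],"translation":[-17,3.5,-13],"grip":0},{"rotation":[0,0,0],"translation":[-20.5,5,-14],"grip":0},{"rotation":[0,0,0],"translation":[-24,6,-15],"grip":0},{"rotation":[0,0,0],"translation":[-28,7,-16.5],"grip":0},{"rotation":[0,0,0],"translation":[-31.5,8.5,-18],"grip":0},{"rotation":[0,0,0],"translation":[-35,9.5,-19.5],"grip":0},{"rotation":[0,0,0],"translation":[-42,12,-23],"grip":0},{"rotation":[0,0,0],"translation":[-48.5,14,-26.5],"grip":0}]'
python3 - <<'E'
from h import *
o=readout.get_obs(); p=o["ee_pos"]; ex=np.array([.9483,-.3173]); ey=np.array([.3173,.9483])
print("ex,ey,z",p[:2]@ex,p[:2]@ey,p[2],o["wrist_force"].round(2),"speed",o["qd"].round(1))
im,d=imaging.camera("side")
P=cloud("side",d); a=P[...,:2]@ex;b=P[...,:2]@ey;Z=P[...,2]
k=(b>.17)&(b<.25)&(Z>.15)&(Z<.32)&(a>.50)&(a<.65); l=np.polyfit(a[k]-.6,Z[k],1) if 0 else np.polyfit(Z[k],a[k],1); print(k.sum(),"theta",np.arctan2(1,-l[0]),"top",np.percentile(Z[k],99))
cv2.imwrite("pics/side5.png",cv2.resize(im[40:320,160:460,::-1],None,fx=2,fy=2))
E
```

```text
time: 15.8
ee_pos: [0.6262, 0.1181, 0.2667]
tcp_rot: [-180.0, 10.0, 161.2]
wrist_force: [1.6, 0.7, 2.6]
opening: 0.0001
grasp_force: 1.0
ex,ey,z 0.5563151436730213 0.3106421147990953 0.2667212477749852 [1.63 0.71 2.59] speed [  3.3  -9.6 -15.1  -5.2  -0.5   3.2]
159 theta 1.0408321006034633 top 0.29002770459467486
```

View pics/side5.png

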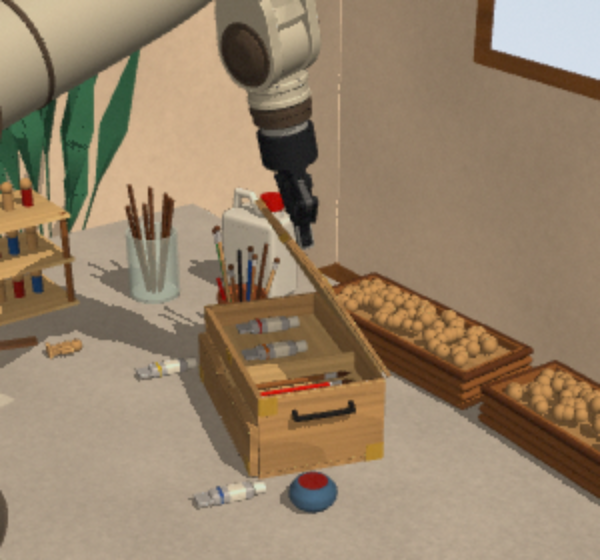

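The lid is following the tip: in the picture its edge is now at (260,200), and the tip at (305,240) presses the outer face. I'll continue along the arc.

```bash
python3 -m jog '[{"rotation":[0,0,0],"translation":[-6.5,2,-4],"grip":0},{"rotation":[0,0,0],"translation":[-13,4.3,-8.5],"grip":0},{"rotation":[0,0,0],"translation":[-19,6.3,-13],"grip":0},{"rotation":[0,0,0],"translation":[-25,8.3,-18.5],"grip":0},{"rotation":[0,0,0],"translation":[-30.5,10,-23.5],"grip":0},{"rotation":[0,0,0],"translation":[-36,12,-29.5],"grip":0},{"rotation":[0,0,0],"translation":[-41,13.7,-35.5],"grip":0},{"rotation":[0,0,0],"translation":[-46,15.3,-41.5],"grip":0},{"rotation":[0,0,0],"translation":[-50.5,16.8,-48],"grip":0},{"rotation":[0,0,0],"translation":[-54.5,18,-54.5],"grip":0},{"rotation":[0,0,0],"translation":[-58.5,19.5,-61.5],"grip":0},{"rotation":[0,0,0],"translation":[-62,20.7,-68.5],"grip":0},{"rotation":[0,0,0],"translation":[-65,21.8,-76],"grip":0},{"rotation":[0,0,0],"translation":[-68,22.8,-83],"grip":0},{"rotation":[0,0,0],"translation":[-70.5,23.6,-91],"grip":0},{"rotation":[0,0,0],"translation":[-73,24.3,-98.5],"grip":0}]'
```

```text
time: 17.45
ee_pos: [0.5536, 0.1422, 0.1676]
tcp_rot: [-179.9, 10.0, 161.2]
wrist_force: [0.8, 0.1, 1.7]
opening: -0.0001
grasp_force: 0.6
```

```bash
python3 -m jog '[{"rotation":[0,0,0],"translation":[-1,0.3,-5],"grip":0},{"rotation":[0,0,0],"translation":[-2,0.6,-10],"grip":0},{"rotation":[0,0,0],"translation":[-3,1,-15],"grip":0},{"rotation":[0,0,0],"translation":[-4,1.3,-19],"grip":0},{"rotation":[0,0,0],"translation":[-4,1.5,-22],"grip":0},{"rotation":[0,0,0],"translation":[-5,1.6,-25],"grip":0},{"rotation":[0,0,0],"translation":[-5,1.6,-27],"grip":0},{"rotation":[0,0,0],"translation":[-5,1.6,-28],"grip":0},{"rotation":[0,0,0],"translation":[-5,1.6,-28],"grip":0}]'
```

```text
time: 18.35
ee_pos: [0.5486, 0.1437, 0.1402]
tcp_rot: [-179.9, 10.0, 161.2]
wrist_force: [0.5, -0.0, -0.3]
opening: -0.0001
grasp_force: 0.0
```

```bash
python3 -m jog '[{"rotation":[0,0,0],"translation":[0,0,-0.7],"grip":0},{"rotation":[0,0,0],"translation":[0,0,-1.4],"grip":0},{"rotation":[0,0,0],"translation":[0,0,-2],"grip":0},{"rotation":[0,0,0],"translation":[0,0,-2],"grip":0}]'
```

```text
time: 18.75
ee_pos: [0.5487, 0.1437, 0.1383]
tcp_rot: [-179.9, 10.0, 161.2]
wrist_force: [-0.3, -0.2, 0.6]
opening: -0.0
grasp_force: 0.3
```

```bash
python3 -m jog '[{"rotation":[0,0,0],"translation":[0,0,-0.5],"grip":0},{"rotation":[0,0,0],"translation":[0,0,-1],"grip":0},{"rotation":[0,0,0],"translation":[0,0,-1.5],"grip":0},{"rotation":[0,0,0],"translation":[0,0,-1.5],"grip":0}]'
```

```text
time: 19.15
ee_pos: [0.5487, 0.1437, 0.1367]
tcp_rot: [-179.9, 10.0, 161.2]
wrist_force: [-0.2, 0.9, 0.4]
opening: -0.0002
grasp_force: 0.3
```

```bash
python3 -m jog '[{"rotation":[0,0,0],"translation":[0,0,-0.5],"grip":0},{"rotation":[0,0,0],"translation":[0,0,-0.5],"grip":0}]'
```

```text
time: 19.35
ee_pos: [0.5488, 0.1437, 0.1364]
tcp_rot: [-179.9, 10.0, 161.2]
wrist_force: [-0.1, 0.7, 1.3]
opening: -0.0
grasp_force: 0.6
```

```bash
python3 -m jog '[{"rotation":[0,0,0],"translation":[0,0,-0.5],"grip":0},{"rotation":[0,0,0],"translation":[0,0,-1],"grip":0},{"rotation":[0,0,0],"translation":[0,0,-1],"grip":0}]'
```

```text
time: 19.65
ee_pos: [0.5488, 0.1438, 0.1362]
tcp_rot: [-180.0, 10.0, 161.2]
wrist_force: [-3.3, -0.5, 6.3]
opening: 0.0004
grasp_force: 3.3
```

```bash
python3 -m jog '[{"rotation":[0,0,0],"translation":[0,0,-0.5],"grip":0},{"rotation":[0,0,0],"translation":[0,0,-1],"grip":0},{"rotation":[0,0,0],"translation":[0,0,-1],"grip":0}]'
```

```text
time: 19.95
ee_pos: [0.5489, 0.1438, 0.136]
tcp_rot: [-180.0, 10.1, 161.2]
wrist_force: [-5.3, -1.2, 12.2]
opening: -0.0002
grasp_force: 6.0
```

The stop is firm, with 12 N and hardly any travel. I'll lift off and check.

```bash
python3 -m jog '[{"rotation":[0,0,0],"translation":[0,0,5],"grip":0},{"rotation":[0,0,0],"translation":[0,0,30],"grip":0},{"rotation":[0,0,0],"translation":[0,0,75],"grip":0},{"rotation":[0,0,0],"translation":[0,0,120],"grip":0},{"rotation":[0,0,0],"translation":[-40,-20,150],"grip":0},{"rotation":[0,0,0],"translation":[-80,-50,160],"grip":0},{"rotation":[0,0,0],"translation":[-120,-90,160],"grip":0},{"rotation":[0,0,0],"translation":[-140,-130,160],"grip":0},{"rotation":[0,0,0],"translation":[-150,-175,160],"grip":0},{"rotation":[0,0,0],"translation":[-150,-220,160],"grip":0},{"rotation":[0,0,0],"translation":[-150,-260,160],"grip":0},{"rotation":[0,0,0],"translation":[-150,-300,160],"grip":0},{"rotation":[0,0,0],"translation":[-150,-340,160],"grip":0},{"rotation":[0,0,0],"translation":[-150,-340,160],"grip":0}]'
python3 - <<'E'
from h import *
ex=np.array([.9483,-.3173]); ey=np.array([.3173,.9483])
for n in ("side","top"):
    im,d=imaging.camera(n); P=cloud(n,d); a=P[...,:2]@ex;b=P[...,:2]@ey;Z=P[...,2]
    k=(b>.18)&(b<.44)&(Z>.125)&(Z<.16)&(a>.45)&(a<.61); l=np.polyfit(a[k],Z[k],1); print(n,"lid pts",k.sum(),"slope rad",l[0],"z mid",np.median(Z[k]), "max",Z[k].max())
    k=(b>.18)&(b<.44)&(Z>.02)&(Z<.065)&(a>.38)&(a<.445); print("face",k.sum(),np.percentile(a[k],[2,25,50]).round(4) if k.sum() else "")
    for t in ("brush_mug","paint_pot","tube_blue","tube_yellow"):
        print(t,[(np.round(x["uv"]),round(x["confidence"],2)) for x in spotter.mark_of(n,t)[:1]])
    if n=="side": s=cv2.resize(im[120:330,160:440,::-1],(400,300))
    else: s=np.hstack([s,cv2.resize(im[130:325,160:420,::-1],(400,300))])
cv2.imwrite("pics/end.png",s)
E
```

```text
time: 21.35
ee_pos: [0.3982, -0.2001, 0.2935]
tcp_rot: [-179.9, 9.9, 160.9]
wrist_force: [0.2, 1.2, -1.1]
opening: 0.0002
grasp_force: 0.0
side lid pts 1750 slope rad -3.412709454898094e-05 z mid 0.13608833381216628 max 0.14185020349581368
face 278 [0.4308 0.4321 0.4326]
brush_mug [(array([316., 291.]), 0.46)]
paint_pot [(array([317., 288.]), 0.96)]
tube_blue [(array([273., 286.]), 0.86)]
tube_yellow [(array([244., 225.]), 0.76)]
top lid pts 6811 slope rad 0.0021812568168939383 z mid 0.1360990090987717 max 0.14969423963157147
face 92 [0.4312 0.4315 0.4318]
brush_mug [(array([199., 193.]), 0.95)]
paint_pot [(array([354., 260.]), 0.8)]
tube_blue [(array([326., 290.]), 0.8)]
tube_yellow [(array([195., 247.]), 0.78)]
```

View pics/end.png

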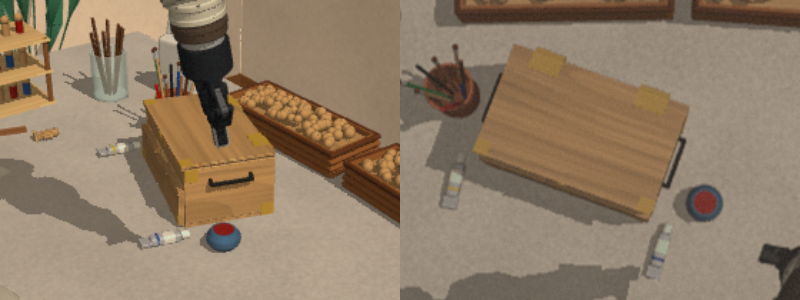

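Both views show the lid flat (slope about 0.002 rad), the drawer front where it met its stop, the bystanders in place and the arm clear.

```bash
python3 -c "
from workcell import bot
print(bot.job_done())"
```

```text
the job is handed in; nothing more can be done
None
```

The drawer is pushed home to its stop (about 10 N) and the lid is flat shut (12 N at the stop); the bystanders I could check in the final pictures hadn't moved, the dolls can't be seen behind the closed drawer front, and I handed the job in at about 21.5 s, with no verdict returned.

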